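# Stack the casting trays over a tall casting

### The job

Two identical stack-and-nest trays are nested one inside the other. Lift the upper tray out and stand it on the bench, stand the cast knob upright on the floor of the lower tray, then put the upper tray back squarely on top, turned end for end, so that its feet rest on the lower tray's lugs and it stands level above the casting instead of nesting. Leave the lower tray where it stands and do not disturb the other things on the bench.

Things in the scene. Friction and masses are not known exactly. Their poses are not given: they have to be found in the camera images.
- tray_lower: Lower of two identical loose white plastic trays, 0.4 kg, starting at any yaw. Outer 150 (x) x 68 (y) x 64 mm high: an open box (floor 4, walls 3 mm; inside 144 x 62 mm) on four feet 26 mm high. Origin: centre, at the level of the soles of the feet; z up. Floor top 30 mm, rim 64 mm above origin. The -x end is the low front (top at 42 mm); the other three walls reach the rim.
- tray_upper: Upper tray, same shape, about 0.22 kg; starts nested in the lower one, same facing, its origin 38 mm above the lower's, held loosely. Feet 16 (x) x 13 (y) mm at x -58 and +34, y +-22 mm of each tray. Turned end for end (yaw differs by pi, origins in line) its feet stand on the lower's lugs, 2.5 mm play to each side wall, origin 59 mm above the lower's.
- lower_lug_level (a point): Point on the lower tray's centre line at lug-top height, (0, 0, 59) mm in its frame. Four lugs stand inward 17 mm from the side walls just below the rim, each 20 mm long (x), 6 mm thick, centred at x +58 and -34 mm, the mirror image of the feet. In the same facing the feet pass between the lugs and the tray nests.
- lower_floor_gap (a point): Point on the lower tray's floor at (12, 0, 30) mm in its frame, midway between the lug pairs: between x -24 and +48 mm nothing overhangs the full 62 mm inner width, so the casting goes down here.
- upper_grip (a point): Middle of the upper tray, 15 mm below its rim, (0, 0, 49) mm in its frame. Here the smooth outer side walls, 68 mm apart along y, can be gripped from above; they run from 26 to 64 mm above the tray's origin, and in the nest the lower rim is level with their lower edge.
- tray_lower_front (a point): Top centre of the low front end of the lower tray, at (-75, 0, 42) mm in its frame.
- tray_upper_front (a point): Top centre of the low front end of the upper tray, at (-75, 0, 42) mm in its frame.
- cast_part: The cast knob, red, loose, 0.05 kg, standing upright on the bench: flared round foot 55 mm across (about 28 mm at most from the axis), 44 mm high; a stem about 24 mm across from 16 to 30 mm up and a round head 27 mm across from 30 to 44 mm up, by which it can be gripped from above. Origin: centre of its underside, z up.
- masking_tape: Bystander: a roll of masking tape lying flat, 104 mm across, 25 mm high. Origin: centre of its underside.
- mould_half: Bystander: half of a blue silicone mould lying flat, 60 x 85 x 24 mm. Origin: centre of its underside.
- bottle_drops: Bystander: a small white dropper bottle with a red nozzle, 42 mm across, 135 mm high. Origin: centre of its underside.
Things that resemble listed ones, but are neither listed nor needed, are in the scene too. Of the things that look like the cast_part, the middle-sized one is meant.

How it is judged:
On the way, in this order (a step that is already met when the one before it is completed fails the run):
1. the upper tray stands upright on the bench beside the lower one, let go (height (world z) of tray_upper below 0.006 m and angle between tray_upper's own z axis and vertical below 0.08 rad and horizontal distance between tray_upper and tray_lower above 0.07 m and contact force between tray_upper and the fingers below 0.2 N and linear speed of tray_upper below 0.03 m/s), for 0.2 s.
2. the cast knob stands upright on the lower tray's floor, let go (z of cast_part in the frame of tray_lower between 0.025 and 0.036 m and x of cast_part in the frame of tray_lower between -0.05 and 0.05 m and y of cast_part in the frame of tray_lower between -0.01 and 0.01 m and angle between cast_part's own z axis and vertical below 0.15 rad and contact force between cast_part and the fingers below 0.2 N), for 0.2 s.
At the end, for the whole second after the job is handed in: The upper tray rests level on the lower one's lugs, turned end for end (within 7 degrees), centred within 10 mm, origin 56 to 62 mm above the lower's; the casting stands upright on the lower tray's floor, clear of the upper tray; the lower tray is flat, within 40 mm of its start (z of tray_upper in the frame of tray_lower between 0.056 and 0.062 m and horizontal distance between tray_upper and tray_lower below 0.01 m and x of tray_upper_front in the frame of tray_lower above 0.05 m and angle between the x axis of tray_upper and the x axis of tray_lower, either way round below 0.12 rad and angle between the z axis of tray_upper and the z axis of tray_lower, either way round below 0.04 rad and height (world z) of tray_lower below 0.006 m and angle between tray_lower's own z axis and vertical below 0.05 rad and distance of tray_lower from where it was at the start of the episode below 0.04 m and z of cast_part in the frame of tray_lower between 0.025 and 0.036 m and x of cast_part in the frame of tray_lower between -0.05 and 0.05 m and y of cast_part in the frame of tray_lower between -0.01 and 0.01 m and angle between cast_part's own z axis and vertical below 0.15 rad and contact force between cast_part and tray_upper below 0.2 N and linear speed of each of tray_upper, tray_lower below 0.02 m/s); the robot touches nothing.
It fails at once if a bystander is pushed more than 40 mm away (distance of any of masking_tape, mould_half, bottle_drops from where it was at the start of the episode above 0.04 m).
It fails at once if the dropper bottle is knocked over (angle between bottle_drops's own z axis and vertical above 0.5 rad).
It also fails if it takes over 72 s, if anything falls off the work surface, if the arm or the gripper's body presses on something with over 40 N, if the wrist force passes 120 N, or if a joint passes its speed limit or range.

### The arm

A 7-joint arm with a two-finger parallel gripper is mounted at the origin on a cart in front of the work surface, level with it; the furniture and walls round the work are solid. World frame = base frame: x ahead of the robot, y to its left, z up, the work surface at z = 0. Lengths are in m, angles in rad, forces in N, time in s.
With the tool pointing down it reaches from about 0.4 to 0.875 m from the base axis. Payload 19.3 kg.
Tool frame: the origin (TCP) lies at the very end of the fingers, on their centre line; the grasp point (between the pads) lies 19 mm behind it; z points along the fingers, y is the line along which they close (so a half turn about z gives the same grasp; the last joint's range is limited). The gripper opens to 85 mm and grips with 20 to 120 N. Pads are 22 mm wide; open, the fingers measure 114 mm over their backs; the gripper's body (76 mm by 85 mm) begins 54 mm behind the grasp point. The pads swing forward as they close: fully open they stand 13 mm farther back than shut.
Start: joints at [1.179, 0.521, -0.036, 1.599, 0.021, 1.021, -0.113], TCP at [0.198, -0.593, 0.231] pointing down, gripper open.
Joint ranges: [-2.91, 2.91], [-0.3, 2.13], [-1.5, 1.42], [0.17, 2.43], [-1.26, 4.41], [0.16, 1.93], [-2.52, 2.52]. Speed limits (rad/s): [1.89, 1.89, 2.39, 2.39, 3.01, 3.01, 3.01].

### API

Orientations are given as [roll, pitch, yaw] about the fixed x, y, z axes, in that order (R = Rz(yaw) Ry(pitch) Rx(roll)).
In Python, from workcell import bot gives the robot as it stands.
- The arm moves only by the tool carry_out, never from a script. Its argument "rows" is a list that holds one entry, the list of rows, each a list of 4 numbers: the shift along the tool's x, y, z in m, then the turn about the tool's z in degrees. In form: [[[x, y, z, twist], ...]]. A call has 1 to 12 rows; each row is the pose to reach, as a shift and turn from the pose commanded when the call began, along the tool's axes at that moment; what a row does not reach only later rows make up. A row lasts 1/12 s, in which the tool goes at most 41.7 mm and 7.16 degrees, less where a joint would pass 70% of its speed; a pose out of reach is approached as far as the arm can. A call with a gripper value outside its range is refused whole. "grip" is the finger opening in m, from 0 to 0.0854, set as the call begins (left out, the last holds). The fingers move at their own pace and stop on an object; "grip_force" is the grip in N (left out, the last holds). Time passes only in rows, so rows that repeat a pose let the fingers close. It gives the time, the measured TCP pose, the force, the opening and the grip force at its end, in the units of the state.
- bot.observe(): the state, without advancing time (a new reading comes with each control period).
- bot.grab_frame(name): name is "side" or "top"; returns a dict with "pixels" (384x512x3 uint8, red, green, blue), "K" (3x3 intrinsics, pixels), "pose" (4x4, takes a point from camera to world coordinates). Camera axes: x right, y down, z forward; pixel columns grow to the right and rows downward; lengths in m; the calibration is good to about 2 mm. A picture is of the moment at which its call begins. There is no depth.
- bot.job_done(): hands the job in; it is judged then, once.
Trained networks look in a picture, given as the dict that the camera call returned (one of the last four; its "shot" number tells which), for a name from the list of things; names that differ only in an ending like _2 or _b are one class to them, and where a whole thing is asked for, a point or a joint stands for the part that bears it (a point fixed in the world has none). Each returns a list of dicts, best first, with "conf" (0 to 1); they miss things now and then, are a little off and sometimes report something else, mostly with a low value. They report only what shows in the picture. A call takes as long as a camera call. They do not tell look-alikes from the thing itself.
- bot.look_for(picture, label): "position" ([column, row] in pixels, amid what is visible of it).
- bot.regions_of(picture, label): "region" (384x512 bool, what is visible of it) and "position" ([column, row] in pixels, amid what is visible of it).
- bot.spot_point(picture, label): "position" ([column, row] in pixels: a listed point, or the origin of a listed thing).
The state is a dict: "clock": time; "qpos": joint angles; "qd": joint speeds; "joint_efforts": joint torques, N m; "position": TCP position; "tool_rot": TCP orientation; "force": force on the tool from outside, world axes, zero at the start; "moment": the same for the moment, N m; "grip_width": finger opening in m; "finger_force": force on a finger pad.
Only numpy, scipy, OpenCV 4.12 (cv2) and the standard library are available. Lean on these libraries where they do the work, as an engineer would, in place of code of your own. Each camera call takes 0.05 s, during which the arm holds its last target. There are 200 camera calls.

## Working session

There is one attempt and no reset: what is moved stays moved. The work goes in short steps, Python scripts to look and compute and a tool call to move; the robot and the scene stay as the last step left them, time stands still between calls to the robot, and variables do not carry over. Pictures are saved under pics/ and viewed, at most 13 in all, crops included, and the job is handed in when it is done.

Besides the shell and the picture viewer there is one more tool, called after "Call:" by a JSON object that holds its "fn" and its "kwargs", one argument or row to a line. carry_out: Moves the arm, as the interface text tells. Its arguments: {"type":"object","properties":{"rows":{"type":"array","items":{"type":"array","items":{"type":"array","items":{"type":"number"}}}},"grip":{"type":"number"},"grip_force":{"type":"number"}},"required":["rows"]}

```bash
mkdir -p pics; cat > h.py <<'E'
import numpy as np, cv2
from workcell import bot
def grab(n,save=None):
    f=bot.grab_frame(n)
    if save: cv2.imwrite('pics/'+save,f['pixels'][:,:,::-1])
    return f
def ray(f,p):
    d=np.linalg.inv(f['K'])@[p[0],p[1],1.]; T=f['pose']; d=T[:3,:3]@d
    return T[:3,3],d/np.linalg.norm(d)
def atz(f,p,z):
    o,d=ray(f,p); return o+d*(z-o[2])/d[2]
def tri(f1,p1,f2,p2):
    o1,d1=ray(f1,p1);o2,d2=ray(f2,p2)
    s=np.linalg.lstsq(np.c_[d1,-d2],o2-o1,rcond=None)[0]
    a=o1+d1*s[0];b=o2+d2*s[1]; return (a+b)/2,np.linalg.norm(a-b)
def proj(f,X):
    T=np.linalg.inv(f['pose']); c=T[:3,:3]@np.array(X)+T[:3,3]; u=f['K']@c; return u[:2]/u[2]
E
python3 - <<'E'
from h import *
np.set_printoptions(precision=3,suppress=True)
a=grab('top','top0.png');b=grab('side','side0.png')
cv2.imwrite('pics/both0.png',cv2.resize(np.vstack([a['pixels'],b['pixels']])[:,:,::-1],(400,600)))
print(a['pose'],b['pose'],a['K'])
for l in ['tray_lower','tray_upper','cast_part','masking_tape','mould_half','bottle_drops','tray_lower_front','tray_upper_front','upper_grip','lower_lug_level']:
    for n,f in(('top',a),('side',b)):
        print(l,n,[(np.round(d['position'],1).tolist(),round(d['conf'],2)) for d in bot.spot_point(f,l)[:4]])
s=bot.observe();print(s['clock'],s['position'],s['tool_rot'])
E
```

```text
[[-0.023 -0.998  0.06   0.415]
 [-1.     0.023 -0.004  0.038]
 [ 0.003 -0.06  -0.998  1.398]
 [ 0.     0.     0.     1.   ]] [[-0.969 -0.154  0.192  0.262]
 [-0.245  0.662 -0.708  0.929]
 [-0.018 -0.733 -0.68   0.935]
 [ 0.     0.     0.     1.   ]] [[399.346   0.    259.46 ]
 [  0.    399.346 194.783]
 [  0.      0.      1.   ]]
tray_lower top []
tray_lower side [([283.9, 182.8], 0.77)]
tray_upper top [([296.3, 205.9], 0.78), ([152.2, 175.0], 0.67)]
tray_upper side [([284.0, 169.4], 0.8)]
cast_part top [([255.9, 215.1], 0.89), ([231.2, 224.2], 0.58), ([224.2, 191.9], 0.49)]
cast_part side [([284.9, 211.5], 0.92), ([249.6, 235.2], 0.61), ([289.8, 243.0], 0.59)]
masking_tape top [([148.0, 170.7], 0.63)]
masking_tape side [([185.5, 309.7], 0.74), ([257.6, 126.6], 0.51)]
mould_half top [([259.5, 164.5], 0.78)]
mould_half side [([222.6, 199.6], 0.7)]
bottle_drops top [([369.4, 162.0], 0.55)]
bottle_drops side [([256.7, 126.7], 0.61)]
tray_lower_front top [([368.3, 157.2], 0.75)]
tray_lower_front side [([261.8, 162.2], 0.91)]
tray_upper_front top [([309.2, 185.6], 0.83)]
tray_upper_front side [([267.4, 151.5], 0.78), ([256.8, 126.5], 0.26)]
upper_grip top [([297.3, 205.4], 0.8)]
upper_grip side [([286.1, 156.8], 0.76)]
lower_lug_level top []
lower_lug_level side [([282.6, 162.8], 0.74)]
1.1 [ 0.198 -0.593  0.231] [-3.142  0.     0.322]
```

```bash
python3 - <<'E'
from h import *
np.set_printoptions(precision=3,suppress=True)
t=cv2.imread('pics/top0.png');s=cv2.imread('pics/side0.png')
A=cv2.resize(t[135:260,120:400],None,fx=2.8,fy=2.8,interpolation=2)
B=cv2.resize(s[100:350,140:420],None,fx=2.8*.85,fy=.85*1.2*1.0,interpolation=2)
cv2.imwrite('pics/c1.png',A)
cv2.imwrite('pics/c2.png',cv2.resize(s[100:340,150:430],None,fx=2.5,fy=2.5,interpolation=2))
E
```

```text
(no output)
```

View pics/c1.png

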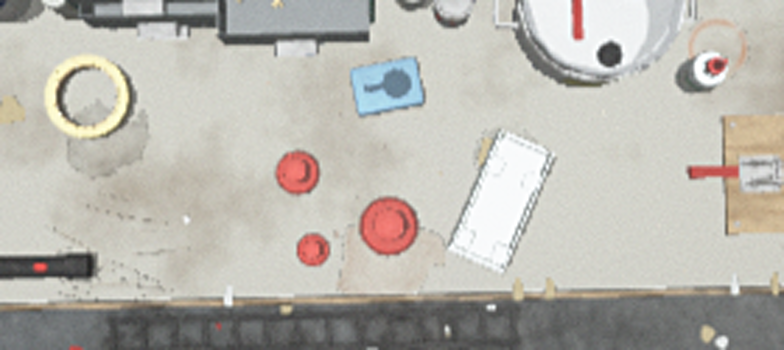

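View pics/c2.png

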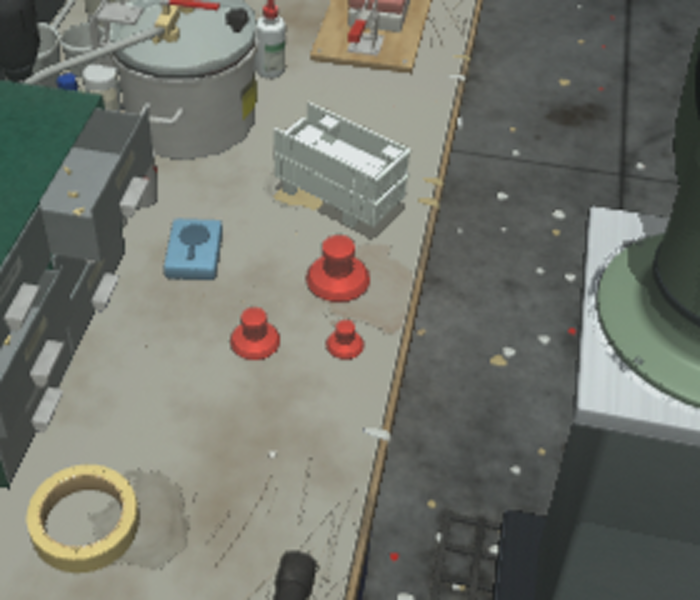

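```bash
python3 - <<'E'
from h import *
np.set_printoptions(precision=3,suppress=True)
a=grab('top');b=grab('side')
print('grip',tri(a,[297.3,205.4],b,[286.1,156.8]))
print('ufront',tri(a,[309.2,185.6],b,[267.4,151.5]))
print('upper o',tri(a,[296.3,205.9],b,[284,169.4]))
r=bot.regions_of(a,'tray_upper')
for q in r[:2]:
    m=q['region'].astype(np.uint8); c=max(cv2.findContours(m,0,1)[0],key=cv2.contourArea)
    box=cv2.boxPoints(cv2.minAreaRect(c)); W=np.array([atz(a,p,.1) for p in box])
    print(q['conf'],q['position'],W,W.mean(0),np.linalg.norm(np.diff(W,axis=0),axis=1))
# red blobs
B={}
for n,f in(('top',a),('side',b)):
    p=f['pixels'].astype(int); m=((p[...,0]>150)&(p[...,1]<110)&(p[...,2]<110)).astype(np.uint8)
    k,_,st,ce=cv2.connectedComponentsWithStats(m)
    for i in range(1,k):
        if st[i,4]>60: print(n,st[i],ce[i])
cs=bot.spot_point(a,'cast_part');
for f in (a,b): print([(d['position'],d['conf']) for d in bot.spot_point(f,'cast_part')])
print('mid cast origin', atz(a,[226.4,196.4],0.02))
for n,p,q in(('big',[255.9,215.1],[284.9,211.5]),('mid',[224.2,191.9],[249.6,235.2]),('small',[231.2,224.2],[289.8,243])): print(n,tri(a,p,b,q))
for l,p,z in(('tape',[148,170.7],.025),('mould',[259.5,164.5],.02),('bottle',[369.4,162],.0)): print(l,atz(a,p,z))
E
```

```text
grip (array([ 0.452, -0.09 ,  0.094]), np.float64(0.007391850078122027))
ufront (array([ 0.519, -0.135,  0.068]), np.float64(0.006200963786254046))
upper o (array([ 0.455, -0.091,  0.044]), np.float64(0.0019481347046152796))
0.85 [299.1, 204.3] [[ 0.4   -0.028  0.1  ]
 [ 0.538 -0.093  0.1  ]
 [ 0.508 -0.158  0.1  ]
 [ 0.37  -0.094  0.1  ]] [ 0.454 -0.093  0.1  ] [0.153 0.072 0.152]
top [459   0  13  10  91] [465.374   3.516]
top [146  61  15  14 162] [152.58   67.586]
top [389  68  18  12 155] [397.839  73.316]
top [436  75  19  18 264] [445.17   83.784]
top [68 88  9  8 61] [72.049 91.557]
top [ 18 134  17  19 167] [ 27.976 143.952]
top [ 48 159  12  13  70] [ 54.857 165.8  ]
top [219 189  14  15  91] [225.747 196.275]
top [466 192  21   4  65] [476.154 193.877]
top [249 206  20  20 138] [258.014 215.428]
top [226 219  11  11  63] [231.206 223.825]
side [279 194  13   9  91] [284.989 198.132]
side [274 203  24  17 236] [285.047 212.225]
side [ 49 229  20  14 205] [ 58.015 235.293]
side [243 229  18  14 149] [251.617 236.906]
side [281 233  14  10  80] [287.712 238.3  ]
side [ 68 277  17  15 100] [ 75.7  286.71]
side [ 12 324  15  13 132] [ 18.871 330.045]
[([259.0, 214.5], 0.9), ([223.6, 195.1], 0.62), ([231.4, 223.9], 0.47), ([258.1, 167.3], 0.44)]
[([249.3, 235.3], 0.69), ([287.8, 212.4], 0.59), ([288.6, 239.3], 0.59)]
mid cast origin [0.495 0.147 0.02 ]
big (array([0.425, 0.046, 0.006]), np.float64(0.006300260407289507))
mid (array([0.505, 0.154, 0.004]), np.float64(0.014077687041779566))
small (array([ 0.394,  0.134, -0.022]), np.float64(0.008939656268797844))
tape [0.59  0.416 0.025]
mould [0.603 0.03  0.02 ]
bottle [ 0.606 -0.358  0.   ]
```

```bash
cat >> h.py <<'E'
def go(x,y,z,yaw,s=None):
    "shift in tool axes and twist (deg) to a tool-down target; yaw deg"
    s=s or bot.observe(); p=np.array(s['position']); w=s['tool_rot'][2]; c,n=np.cos(w),np.sin(w)
    d=np.array([x,y,z])-p; t=(np.degrees(w)-yaw)
    print('shift',np.round([d[0]*c+d[1]*n, d[0]*n-d[1]*c, -d[2], ],4),'twist',round(t,2),'clock',round(s['clock'],2))
E
python3 -c "
from h import *
go(.454,-.092,.16,-25.3)
t=cv2.imread('pics/top0.png');cv2.imwrite('pics/cast.png',cv2.resize(t[175:240,200:290],None,fx=6,fy=6,interpolation=2))
"
```

```text
shift [ 0.4016 -0.3942  0.0713] twist 43.73 clock 1.4
```

View pics/cast.png

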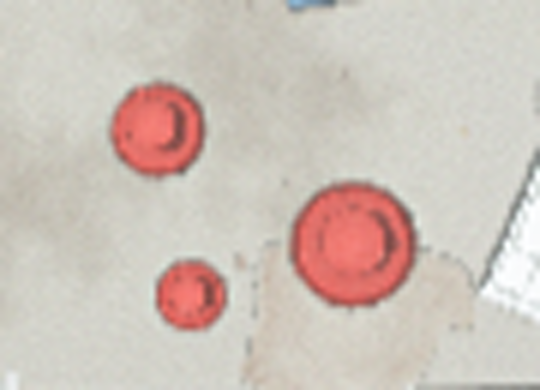

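The picture shows three red knobs in the top view: middle (226,196), large (259,215) and small (232,224). The middle one's foot is about 15.6 px ≈ 54 mm across, which matches the stated 55 mm, so that is the cast_part.

Call:
{"fn": "carry_out", "kwargs": {
  "rows": [
    [[0.13,-0.128,0,7],[0.16,-0.157,0,14],[0.19,-0.187,0,21],[0.22,-0.217,0,28],[0.25,-0.246,0,35],[0.28,-0.276,0,43.7],[0.31,-0.305,0,43.7],[0.34,-0.335,0,43.7],[0.37,-0.364,0,43.7],[0.4016,-0.394,0,43.7],[0.4016,-0.394,0,43.7],[0.4016,-0.394,0,43.7]]
  ],
  "grip": 0.0854
}}

```text
clock: 2.4
position: [0.4202, -0.1572, 0.2317]
tool_rot: [-3.141, -0.001, -0.441]
force: [1.1, -1.4, 0.5]
grip_width: 0.0854
finger_force: 0.0
```

```bash
python3 -c "
from h import *
go(.454,-.092,.13,-25.3);s=bot.observe();print(s['position'],s['tool_rot'],s['qpos'])"
```

```text
shift [ 0.0028 -0.0734  0.1017] twist 0.03 clock 2.4
[ 0.42016689 -0.15718904  0.23166309] [-3.14145414e+00 -8.22844579e-04 -4.41126761e-01] [ 0.27794054  0.24152001 -0.06190295  2.04086     0.01960609  0.8589194
 -1.80688952]
```

Call:
{"fn": "carry_out", "kwargs": {
  "rows": [
    [[0.003,-0.037,0.02,0],[0.003,-0.073,0.05,0],[0.003,-0.073,0.085,0],[0.003,-0.073,0.1,0],[0.003,-0.073,0.1,0],[0.003,-0.073,0.1,0],[0.003,-0.073,0.1,0]]
  ]
}}

```text
clock: 2.98
position: [0.454, -0.0949, 0.1325]
tool_rot: [-3.141, -0.001, -0.442]
force: [1.1, 0.5, 0.9]
grip_width: 0.0852
finger_force: 0.0
```

```bash
python3 -c "
from h import *
go(.454,-.092,.066,-25.3)
b=grab('side');cv2.imwrite('pics/s1.png',cv2.resize(b['pixels'][80:240,200:360,::-1],None,fx=3.7,fy=3.7,interpolation=2))"
```

```text
shift [-0.0013 -0.0026  0.0665] twist -0.01 clock 2.98
```

View pics/s1.png

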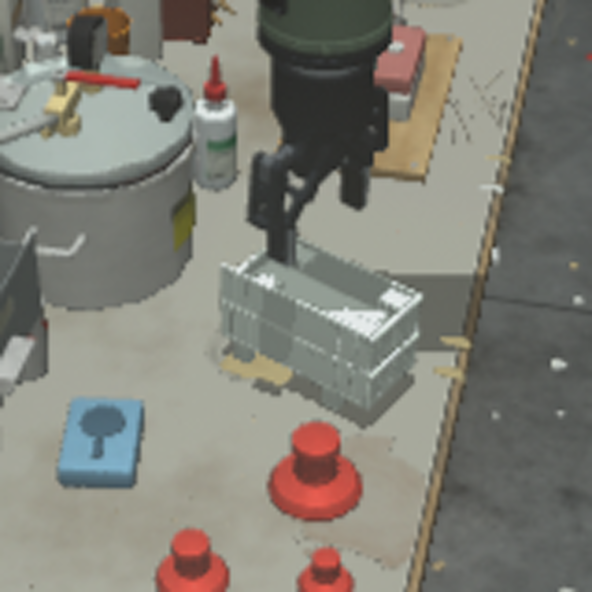

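The gripper is above the stack (rim corners at crop (220,265) to (422,298)), and the low front is at the far left end. I descend, close and lift.

Call:
{"fn": "carry_out", "kwargs": {
  "rows": [
    [[0,-0.002,0.02,0],[0,-0.002,0.04,0],[0,-0.002,0.055,0],[0,-0.002,0.066,0],[0,-0.002,0.066,0],[0,-0.002,0.066,0]]
  ]
}}

```text
clock: 3.53
position: [0.4547, -0.0929, 0.0662]
tool_rot: [-3.141, -0.001, -0.442]
force: [0.3, -0.0, 0.0]
grip_width: 0.0849
finger_force: 0.0
```

Call:
{"fn": "carry_out", "kwargs": {
  "rows": [
    [[0,0,0,0],[0,0,0,0],[0,0,0,0],[0,0,0,0],[0,0,0,0],[0,0,0,0],[0,0,0,0],[0,0,0,0]]
  ],
  "grip": 0.05,
  "grip_force": 30
}}

```text
clock: 4.2
position: [0.455, -0.0929, 0.0667]
tool_rot: [-3.141, -0.002, -0.441]
force: [-2.2, -1.0, 10.2]
grip_width: 0.0677
finger_force: 30.9
```

Call:
{"fn": "carry_out", "kwargs": {
  "rows": [
    [[0,0,-0.005,0],[0,0,-0.015,0],[0,0,-0.03,0],[0,0,-0.045,0],[0,0,-0.06,0],[0,0,-0.08,0],[0,0,-0.1,0],[0,0,-0.11,0],[0,0,-0.11,0],[0,0,-0.11,0]]
  ]
}}

```text
clock: 5.03
position: [0.4545, -0.0926, 0.1762]
tool_rot: [-3.141, -0.002, -0.441]
force: [-0.1, 0.7, -1.7]
grip_width: 0.067
finger_force: 35.5
```

```bash
python3 -c "
from h import *
go(.45,-.26,.177,-25.3)
f=bot.observe()['force'];print(f)
a=grab('top');b=grab('side')
cv2.imwrite('pics/s2.png',np.hstack([cv2.resize(b['pixels'][80:240,200:340,::-1],None,fx=2.8,fy=2.8),cv2.resize(a['pixels'][120:250,260:390,::-1],(364,448))])[:, :800])"
```

```text
shift [ 0.0674  0.1532 -0.0008] twist 0.03 clock 5.03
[-0.10599538  0.73813837 -1.67157211]
```

View pics/s2.png

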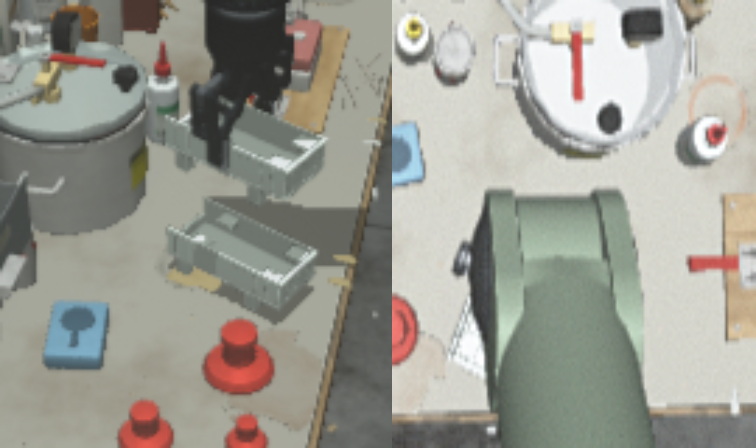

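Upper tray came out cleanly and the lower one stayed. To keep clear of the red clamp handle (top view about (366,197)), I set it down at (0.43,-0.235).

Call:
{"fn": "carry_out", "kwargs": {
  "rows": [
    [[0.01,0.03,0,0],[0.02,0.06,0,0],[0.03,0.09,0.0,0],[0.038,0.119,0.03,0],[0.038,0.119,0.06,0],[0.038,0.119,0.09,0],[0.038,0.119,0.12,0],[0.038,0.119,0.135,0],[0.038,0.119,0.142,0],[0.038,0.119,0.147,0],[0.038,0.119,0.147,0],[0.038,0.119,0.147,0]]
  ]
}}

```text
clock: 6.13
position: [0.4381, -0.2165, 0.0286]
tool_rot: [3.142, -0.0, -0.441]
force: [0.3, -0.3, -1.8]
grip_width: 0.0675
finger_force: 37.2
```

Call:
{"fn": "carry_out", "kwargs": {
  "rows": [
    [[0,0,0.001,0],[0,0,0.002,0],[0,0,0.002,0]]
  ]
}}

```text
clock: 6.38
position: [0.4384, -0.2166, 0.0273]
tool_rot: [-3.142, -0.001, -0.441]
force: [-3.7, 1.5, 16.8]
grip_width: 0.0676
finger_force: 39.4
```

Call:
{"fn": "carry_out", "kwargs": {
  "rows": [
    [[0,0,0,0],[0,0,0,0],[0,0,0,0],[0,0,0,0],[0,0,-0.01,0],[0,0,-0.04,0],[0,0,-0.08,0],[0,0,-0.12,0],[0,0,-0.14,0],[0,0,-0.14,0],[0,0,-0.14,0]]
  ],
  "grip": 0.0854
}}

```text
clock: 7.3
position: [0.4383, -0.2166, 0.1679]
tool_rot: [-3.141, -0.003, -0.441]
force: [0.2, 0.6, -1.2]
grip_width: 0.0853
finger_force: 0.0
```

```bash
python3 -c "
from h import *
go(.497,.149,.11,64.7)"
```

```text
shift [-0.103  -0.3557  0.0579] twist -89.97 clock 7.3
```

```bash
python3 - <<'E'
from h import *
np.set_printoptions(precision=4,suppress=True)
a=grab('top');b=grab('side');P={}
for n,f,(u,v) in(('top',a,(226,196)),('side',b,(251,235))):
    p=cv2.imread(f'pics/{n}0.png')[:,:,::-1].astype(int)
    m=((p[...,0]-p[...,1]>50)).astype(np.uint8); k,l,st,ce=cv2.connectedComponentsWithStats(m)
    i=l[v,u]; print(n,st[i],ce[i]); P[n]=(st[i],ce[i])
s,c=P['top']; ctr=[s[0]+(s[2]-1)/2,s[1]+(s[3]-1)/2]
for z in(0,.005,.01): print(z,atz(a,ctr,z))
print('head',atz(a,[225.3,195.8],.044))
s2=P['side'][0]
# head top centre in side: row top + ~; predict from candidate
for X in([.495,.15,0.],[.5,.15,.0]):
    ang=np.linspace(0,2*np.pi,60)
    pts=[proj(b,[X[0]+r*np.cos(t),X[1]+r*np.sin(t),z]) for r,z in((.0275,0.),(.0275,.006),(.0135,.044)) for t in ang]
    pts=np.array(pts);print(X,pts.min(0),pts.max(0),'meas',s2)
    pts=np.array([proj(a,[X[0]+r*np.cos(t),X[1]+r*np.sin(t),z]) for r,z in((.0275,0.),(.0275,.006),(.0135,.044)) for t in ang]);print(pts.min(0),pts.max(0),s)
E
```

```text
top [219 189  15  15 174] [225.8506 196.2471]
side [243 223  19  21 255] [251.5686 233.9647]
0 [0.4977 0.15   0.    ]
0.005 [0.4974 0.1496 0.005 ]
0.01 [0.4971 0.1492 0.01  ]
head [0.4958 0.1488 0.044 ]
[0.495, 0.15, 0.0] [240.8988 220.8248] [261.0734 243.164 ] meas [243 223  19  21 255]
[217.9889 188.8167] [233.8485 204.6062] [219 189  15  15 174]
[0.5, 0.15, 0.0] [239.135  220.5121] [259.3013 242.8337] meas [243 223  19  21 255]
[217.9652 187.3904] [233.8215 203.1792] [219 189  15  15 174]
```

Call:
{"fn": "carry_out", "kwargs": {
  "rows": [
    [[-0.01,-0.035,0,-7],[-0.02,-0.07,0,-14],[-0.03,-0.105,0,-21],[-0.04,-0.14,0,-28],[-0.05,-0.175,0,-35],[-0.06,-0.21,0,-42],[-0.07,-0.245,0,-49],[-0.08,-0.28,0,-56],[-0.09,-0.315,0,-63],[-0.1,-0.345,0,-70],[-0.103,-0.355,0,-77],[-0.103,-0.355,0,-84]]
  ],
  "grip": 0.06
}}

```text
clock: 8.4
position: [0.4955, 0.1522, 0.1651]
tool_rot: [-3.139, -0.0, 1.036]
force: [-1.0, -0.5, -0.5]
grip_width: 0.0597
finger_force: 0.0
```

Call:
{"fn": "carry_out", "kwargs": {
  "rows": [
    [[0,0,0.02,-6],[0,0,0.05,-6],[0,0,0.07,-6],[0,0,0.07,-6],[0,0,0.07,-6]]
  ]
}}

```text
clock: 8.82
position: [0.4952, 0.1485, 0.0953]
tool_rot: [-3.139, 0.002, 1.13]
force: [1.1, -0.1, 0.1]
grip_width: 0.0599
finger_force: 0.0
```

```bash
python3 -c "
from h import *
go(.496,.149,.021,64.7);print(bot.observe()['position'])
b=grab('side');cv2.imwrite('pics/s3.png',cv2.resize(b['pixels'][140:270,180:330,::-1],None,fx=4,fy=4,interpolation=2))"
```

```text
shift [0.0007 0.0005 0.0743] twist 0.06 clock 8.82
[0.4952166  0.14854745 0.09529303]
```

View pics/s3.png

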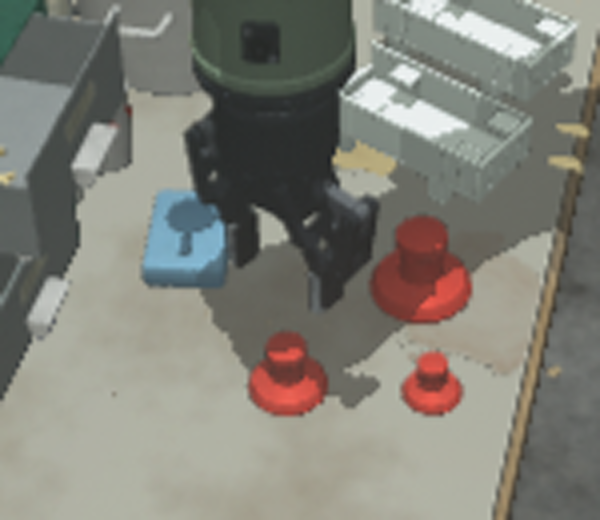

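The fingertips straddle the middle knob: midpoint is crop (283,280) above its head at (287,345). Both trays stand upright side by side at the upper right.

Call:
{"fn": "carry_out", "kwargs": {
  "rows": [
    [[0,0,0.025,0],[0,0,0.045,0],[0,0,0.06,0],[0,0,0.07,0],[0,0,0.074,0],[0,0,0.074,0],[0,0,0.074,0]]
  ]
}}

```text
clock: 9.45
position: [0.4967, 0.1488, 0.0232]
tool_rot: [3.141, -0.001, 1.13]
force: [-0.7, -1.2, -0.4]
grip_width: 0.0602
finger_force: 0.0
```

Call:
{"fn": "carry_out", "kwargs": {
  "rows": [
    [[0,0,0,0],[0,0,0,0],[0,0,0,0],[0,0,0,0],[0,0,0,0],[0,0,0,0],[0,0,0,0],[0,0,0,0],[0,0,0,0]]
  ],
  "grip": 0.015,
  "grip_force": 25
}}

```text
clock: 10.2
position: [0.4966, 0.1487, 0.0229]
tool_rot: [3.141, -0.001, 1.13]
force: [-2.3, -0.1, 7.8]
grip_width: 0.0245
finger_force: 24.2
```

Call:
{"fn": "carry_out", "kwargs": {
  "rows": [
    [[0,0,-0.01,0],[0,0,-0.03,0],[0,0,-0.06,0],[0,0,-0.09,0],[0,0,-0.12,0],[0,0,-0.12,0],[0,0,-0.12,0]]
  ]
}}

```text
clock: 10.78
position: [0.497, 0.1486, 0.1444]
tool_rot: [3.139, -0.002, 1.129]
force: [-0.3, -0.5, -1.4]
grip_width: 0.025
finger_force: 24.6
```

```bash
python3 - <<'E'
from h import *
np.set_printoptions(precision=4,suppress=True)
s=bot.observe();print(s['position'],s['grip_width'])
a=grab('top');b=grab('side')
for n,f in(('top',a),('side',b)):
  for l in('tray_lower','tray_lower_front','lower_lug_level','lower_floor_gap','tray_upper','tray_upper_front','upper_grip'): print(l,n,[(np.round(d['position'],1).tolist(),round(d['conf'],2)) for d in bot.spot_point(f,l)[:3]])
for l in('tray_lower',):
  for q in bot.regions_of(a,l)[:3]:
    m=q['region'].astype(np.uint8); c=max(cv2.findContours(m,0,1)[0],key=cv2.contourArea)
    box=cv2.boxPoints(cv2.minAreaRect(c)); W=np.array([atz(a,p,.062) for p in box])
    print(q['conf'],W,W.mean(0),np.linalg.norm(np.diff(W,axis=0),axis=1))
cv2.imwrite('pics/s4.png',np.hstack([cv2.resize(b['pixels'][80:240,200:340,::-1],None,fx=2.8,fy=2.8),cv2.resize(a['pixels'][140:260,210:340,::-1],(400,448))])[:,:800])
E
```

```text
[0.497  0.1486 0.1444] 0.024953519238094257
tray_lower top [([298.0, 207.4], 0.66)]
tray_lower_front top [([150.2, 171.8], 0.4)]
lower_lug_level top [([298.3, 206.2], 0.82)]
lower_floor_gap top [([296.4, 209.1], 0.7)]
tray_upper top [([329.9, 208.7], 0.81), ([296.1, 205.8], 0.71)]
tray_upper_front top [([346.1, 190.9], 0.97), ([336.7, 208.8], 0.43)]
upper_grip top [([335.4, 211.3], 0.57)]
tray_lower side [([282.2, 180.3], 0.55)]
tray_lower_front side [([265.3, 163.1], 0.74), ([248.8, 205.9], 0.28)]
lower_lug_level side [([283.4, 165.0], 0.75)]
lower_floor_gap side [([287.1, 175.6], 0.96), ([226.1, 199.9], 0.24)]
tray_upper side []
tray_upper_front side [([282.2, 163.9], 0.67), ([279.9, 139.7], 0.6)]
upper_grip side [([297.0, 146.7], 0.78)]
0.73 [[ 0.3995 -0.0267  0.062 ]
 [ 0.5388 -0.0908  0.062 ]
 [ 0.5074 -0.1592  0.062 ]
 [ 0.3685 -0.0947  0.062 ]] [ 0.4535 -0.0928  0.062 ] [0.1533 0.0752 0.1532]
0.33 [[ 0.617   0.0814  0.062 ]
 [ 0.6315  0.      0.062 ]
 [ 0.5713 -0.0104  0.062 ]
 [ 0.5568  0.0707  0.062 ]] [0.5941 0.0354 0.062 ] [0.0827 0.0611 0.0824]
```

View pics/s4.png

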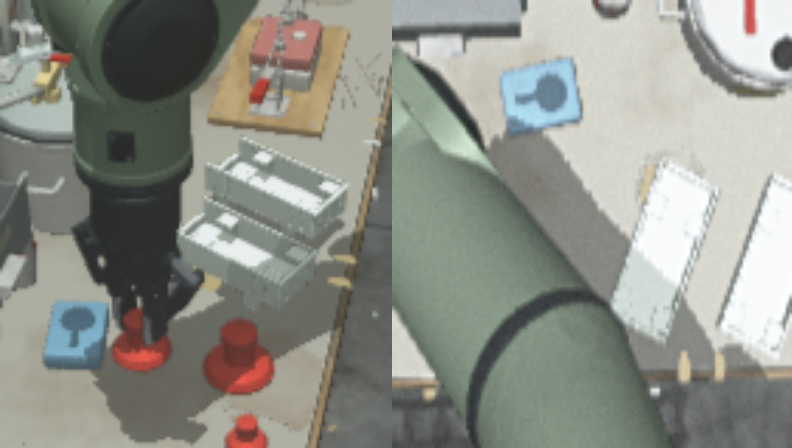

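Knob is held upright. The lower tray measures (0.4535,-0.093) in the top view, which agrees with the grip position.

```bash
python3 -c "
from h import *
go(.4435,-.088,.11,64.7)"
```

```text
shift [-0.2365  0.0533  0.0323] twist 0.03 clock 11.63
```

Call:
{"fn": "carry_out", "kwargs": {
  "rows": [
    [[-0.035,0.008,0,0],[-0.07,0.016,0,0],[-0.105,0.024,0,0],[-0.14,0.032,0,0],[-0.175,0.04,0,0],[-0.21,0.048,0,0],[-0.2365,0.0533,0,0],[-0.2365,0.0533,0.02,0],[-0.2365,0.0533,0.03,0],[-0.2365,0.0533,0.03,0],[-0.2365,0.0533,0.03,0],[-0.2365,0.0533,0.03,0]]
  ]
}}

```text
clock: 12.63
position: [0.4439, -0.0869, 0.1127]
tool_rot: [3.142, -0.0, 1.132]
force: [-0.1, -0.1, -0.2]
grip_width: 0.025
finger_force: 24.7
```

```bash
python3 - <<'E'
from h import *
s=bot.observe();go(.4435,-.088,.053,64.7);p=s['position'];print(p)
b=grab('side')
m=b['pixels'].astype(int); m=((m[...,0]-m[...,1]>50)).astype(np.uint8)
k,l,st,ce=cv2.connectedComponentsWithStats(m)
z=p[2]-.023;ang=np.linspace(0,6.283,60)
q=np.array([proj(b,[p[0]+.0275*np.cos(t),p[1]+.0275*np.sin(t),z+h]) for t in ang for h in(0,.006)])
print('pred foot',q.min(0),q.max(0)); print([st[i].tolist() for i in range(1,k) if st[i,4]>30 and 230<ce[i,0]<330])
cv2.imwrite('pics/s5.png',cv2.resize(b['pixels'][100:220,220:340,::-1],None,fx=5,fy=5,interpolation=2))
E
```

```text
shift [-0.0011  0.      0.0597] twist 0.15 clock 12.63
[ 0.4439458  -0.08693993  0.11271786]
pred foot [278.08353339 151.67328665] [296.83054609 165.07754298]
[[237, 38, 15, 24, 196], [309, 88, 5, 14, 43], [255, 95, 6, 12, 34], [280, 156, 17, 10, 118], [273, 194, 25, 27, 406], [281, 228, 14, 16, 147], [261, 340, 6, 8, 33]]
```

View pics/s5.png

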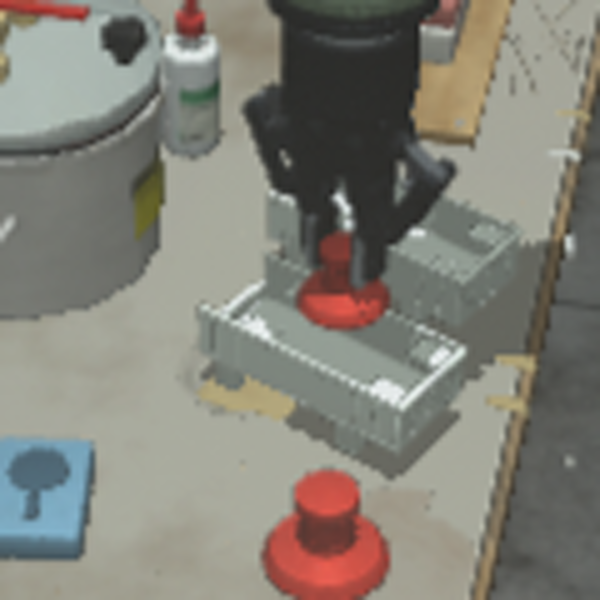

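Knob hangs upright above the gap (foot at side px (288,161), predicted (287.5,158)). I lower it.

Call:
{"fn": "carry_out", "kwargs": {
  "rows": [
    [[-0.001,0,0.015,0],[-0.001,0,0.03,0],[-0.001,0,0.04,0],[-0.001,0,0.048,0],[-0.001,0,0.054,0],[-0.001,0,0.058,0],[-0.001,0,0.059,0],[-0.001,0,0.059,0]]
  ]
}}

```text
clock: 13.35
position: [0.4431, -0.0888, 0.0534]
tool_rot: [-3.142, 0.0, 1.13]
force: [0.9, 0.1, -0.7]
grip_width: 0.0247
finger_force: 24.7
```

Call:
{"fn": "carry_out", "kwargs": {
  "rows": [
    [[0,0,0.001,0],[0,0,0.001,0],[0,0,0.001,0]]
  ]
}}

```text
clock: 13.6
position: [0.4432, -0.0889, 0.0529]
tool_rot: [3.141, -0.0, 1.13]
force: [-3.2, 0.9, 8.4]
grip_width: 0.0248
finger_force: 25.4
```

Call:
{"fn": "carry_out", "kwargs": {
  "rows": [
    [[0,0,0,0],[0,0,0,0],[0,0,0,0],[0,0,0,0],[0,0,0,0],[0,0,-0.01,0],[0,0,-0.03,0],[0,0,-0.06,0],[0,0,-0.09,0],[0,0,-0.12,0],[0,0,-0.12,0],[0,0,-0.12,0]]
  ],
  "grip": 0.045
}}

```text
clock: 14.6
position: [0.4437, -0.0892, 0.1742]
tool_rot: [3.138, -0.0, 1.129]
force: [-0.2, 0.9, -0.2]
grip_width: 0.0451
finger_force: 0.0
```

```bash
python3 - <<'E'
from h import *
go(.4383,-.2166,.13,-25.3)
b=grab('side')
m=b['pixels'].astype(int); m=((m[...,0]-m[...,1]>50)).astype(np.uint8)
k,l,st,ce=cv2.connectedComponentsWithStats(m)
print([(st[i].tolist(),ce[i]) for i in range(1,k) if st[i,4]>30 and 230<ce[i,0]<330])
ang=np.linspace(0,6.283,60)
for h,r in((.03,.0275),(.074,.0135)):
    q=np.array([proj(b,[.443+r*np.cos(t),-.0885+r*np.sin(t),h]) for t in ang]);print('pred',q.min(0),q.max(0))
cv2.imwrite('pics/s6.png',cv2.resize(b['pixels'][120:210,230:330,::-1],None,fx=6,fy=6,interpolation=2))
E
```

```text
shift [-0.1175  0.0495  0.0442] twist 90.01 clock 14.6
[([237, 38, 15, 24, 195], array([244.09230769,  45.97435897])), ([305, 88, 9, 13, 75], array([309.09333333,  94.22666667])), ([255, 95, 6, 12, 34], array([257.61764706, 101.94117647])), ([284, 163, 9, 6, 47], array([288.08510638, 165.36170213])), ([288, 170, 9, 7, 39], array([292.38461538, 173.58974359])), ([273, 194, 25, 27, 404], array([284.91089109, 208.38366337])), ([281, 228, 14, 16, 145], array([287.54482759, 236.11034483])), ([261, 340, 6, 8, 33], array([263.42424242, 343.51515152]))]
pred [278.24429727 168.13034264] [296.34151872 180.04093839]
pred [283.14155636 159.99713267] [292.22257914 165.80969878]
```

View pics/s6.png

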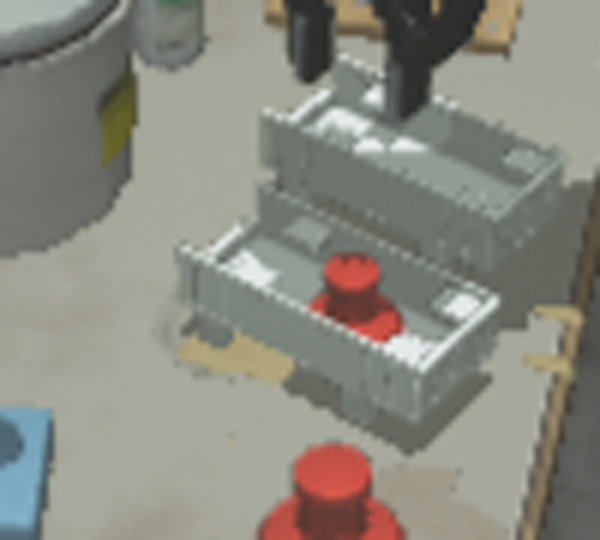

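Knob stands upright on the lower tray's floor: head at side px (288,165), predicted (287.7,163). Now I fetch the upper tray.

Call:
{"fn": "carry_out", "kwargs": {
  "rows": [
    [[-0.02,0.008,0,7],[-0.04,0.017,0,14],[-0.06,0.025,0,21],[-0.08,0.034,0,28],[-0.1,0.042,0,35],[-0.1175,0.0495,0,42],[-0.1175,0.0495,0,49],[-0.1175,0.0495,0,56],[-0.1175,0.0495,0,63],[-0.1175,0.0495,0,70],[-0.1175,0.0495,0,77],[-0.1175,0.0495,0,84]]
  ],
  "grip": 0.0854
}}

```text
clock: 15.65
position: [0.4371, -0.216, 0.1714]
tool_rot: [-3.142, 0.002, -0.342]
force: [-0.7, 0.1, -0.1]
grip_width: 0.0853
finger_force: 0.0
```

Call:
{"fn": "carry_out", "kwargs": {
  "rows": [
    [[0,0,0.02,6],[0,0,0.04,6],[0,0,0.05,6],[0,0,0.05,6],[0,0,0.05,6]]
  ]
}}

```text
clock: 16.07
position: [0.4373, -0.2161, 0.1219]
tool_rot: [3.142, 0.002, -0.44]
force: [-0.4, -0.3, -0.5]
grip_width: 0.0857
finger_force: 0.0
```

```bash
python3 - <<'E'
from h import *
go(.4383,-.2166,.028,-25.3)
E
```

```text
shift [0.0011 0.     0.0939] twist 0.09 clock 16.07
```

Call:
{"fn": "carry_out", "kwargs": {
  "rows": [
    [[0.001,0,0.03,0],[0.001,0,0.055,0],[0.001,0,0.075,0],[0.001,0,0.088,0],[0.001,0,0.093,0],[0.001,0,0.093,0],[0.001,0,0.093,0]]
  ]
}}

```text
clock: 16.65
position: [0.439, -0.217, 0.0302]
tool_rot: [-3.142, -0.001, -0.441]
force: [-0.9, -0.6, 1.4]
grip_width: 0.0855
finger_force: 0.0
```

Call:
{"fn": "carry_out", "kwargs": {
  "rows": [
    [[0,0,0,0],[0,0,0,0],[0,0,0,0],[0,0,0,0],[0,0,0,0],[0,0,0,0],[0,0,0,0],[0,0,0,0]]
  ],
  "grip": 0.05,
  "grip_force": 30
}}

```text
clock: 17.32
position: [0.4392, -0.2171, 0.0305]
tool_rot: [-3.142, -0.002, -0.441]
force: [-1.8, 0.1, 8.7]
grip_width: 0.0679
finger_force: 31.4
```

Call:
{"fn": "carry_out", "kwargs": {
  "rows": [
    [[0,0,-0.01,0],[0,0,-0.03,0],[0,0,-0.06,0],[0,0,-0.09,0],[0,0,-0.12,0],[0,0,-0.145,0],[0,0,-0.15,-7],[0,0,-0.15,-14],[0,0,-0.15,-21],[0,0,-0.15,-28],[0,0,-0.15,-35],[0,0,-0.15,-42]]
  ]
}}

```text
clock: 18.32
position: [0.4384, -0.2168, 0.1805]
tool_rot: [3.141, -0.0, 0.298]
force: [-0.2, -0.0, -2.8]
grip_width: 0.0678
finger_force: 36.2
```

Call:
{"fn": "carry_out", "kwargs": {
  "rows": [
    [[0,0,0,-7],[0,0,0,-14],[0,0,0,-21],[0,0,0,-28],[0,0,0,-35],[0,0,0,-42],[0,0,0,-49],[0,0,0,-56],[0,0,0,-63],[0,0,0,-70],[0,0,0,-77],[0,0,0,-84]]
  ]
}}

```text
clock: 19.32
position: [0.4383, -0.2171, 0.1804]
tool_rot: [-3.141, 0.002, 1.764]
force: [0.5, 0.9, -2.4]
grip_width: 0.0675
finger_force: 36.2
```

Call:
{"fn": "carry_out", "kwargs": {
  "rows": [
    [[0,0,0,-7],[0,0,0,-14],[0,0,0,-21],[0,0,0,-28],[0,0,0,-35],[0,0,0,-42],[0,0,0,-49],[0,0,0,-54],[0,0,0,-54],[0,0,0,-54]]
  ]
}}

```text
clock: 20.15
position: [0.4383, -0.2171, 0.1799]
tool_rot: [-3.141, 0.0, 2.697]
force: [0.0, -0.4, -2.2]
grip_width: 0.0678
finger_force: 36.3
```

```bash
python3 - <<'E'
from h import *
np.set_printoptions(precision=4,suppress=True)
go(.4543,-.0927,.18,154.7);print(bot.observe()['position'])
a=grab('top')
for z in(.062,):
  for q in bot.regions_of(a,'tray_lower')[:2]:
    m=q['region'].astype(np.uint8); c=max(cv2.findContours(m,0,1)[0],key=cv2.contourArea)
    box=cv2.boxPoints(cv2.minAreaRect(c)); W=np.array([atz(a,p,z) for p in box])
    print(q['conf'],W,W.mean(0),np.linalg.norm(np.diff(W,axis=0),axis=1))
E
```

```text
shift [ 0.0391  0.1192 -0.0001] twist -0.16 clock 20.15
[ 0.4383 -0.2171  0.1799]
0.83 [[ 0.4009 -0.0281  0.062 ]
 [ 0.5395 -0.0927  0.062 ]
 [ 0.5095 -0.1573  0.062 ]
 [ 0.3712 -0.0923  0.062 ]] [ 0.4553 -0.0926  0.062 ] [0.153  0.0712 0.1528]
```

Call:
{"fn": "carry_out", "kwargs": {
  "rows": [
    [[0.01,0.03,0,0],[0.02,0.06,0,0],[0.03,0.09,0,0],[0.039,0.119,0,0],[0.039,0.119,0.0,0],[0.039,0.119,0.02,0],[0.039,0.119,0.04,0],[0.039,0.119,0.06,0],[0.039,0.119,0.072,0],[0.039,0.119,0.077,0],[0.039,0.119,0.077,0],[0.039,0.119,0.077,0]]
  ]
}}

```text
clock: 21.25
position: [0.4544, -0.0924, 0.1029]
tool_rot: [-3.142, 0.0, 2.7]
force: [0.9, -0.1, -2.1]
grip_width: 0.0676
finger_force: 36.2
```

```bash
python3 - <<'E'
from h import *
go(.4545,-.0927,.0895,154.8);print(bot.observe()['position'])
b=grab('side');cv2.imwrite('pics/s7.png',cv2.resize(b['pixels'][110:210,230:330,::-1],None,fx=6,fy=6,interpolation=2))
E
```

```text
shift [-0.0002 -0.0002  0.0134] twist -0.1 clock 21.25
[ 0.4543783  -0.09241815  0.102854  ]
```

View pics/s7.png

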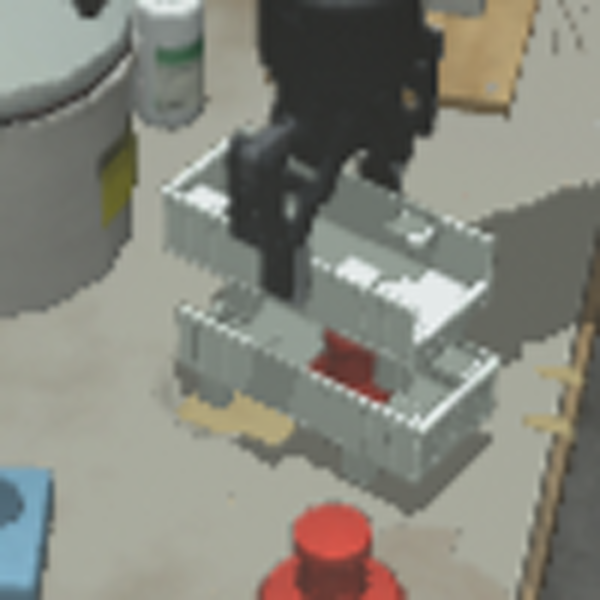

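Turned end for end, the upper tray hangs level 13 mm above the lugs, and its rim corners line up with those of the lower tray (crop x 165–490 against 178–497). I lower it.

Call:
{"fn": "carry_out", "kwargs": {
  "rows": [
    [[0,0,0.003,0],[0,0,0.006,0],[0,0,0.008,0],[0,0,0.01,0],[0,0,0.012,0],[0,0,0.013,0],[0,0,0.0135,0],[0,0,0.0135,0]]
  ]
}}

```text
clock: 21.97
position: [0.4542, -0.0925, 0.0895]
tool_rot: [-3.141, 0.001, 2.701]
force: [-7.1, 0.2, 21.7]
grip_width: 0.0673
finger_force: 39.2
```

Call:
{"fn": "carry_out", "kwargs": {
  "rows": [
    [[0,0,-0.001,0],[0,0,-0.001,0],[0,0,-0.001,0]]
  ]
}}

```text
clock: 22.22
position: [0.4541, -0.0925, 0.0897]
tool_rot: [3.142, -0.0, 2.701]
force: [0.4, -0.0, -0.8]
grip_width: 0.068
finger_force: 36.3
```

Call:
{"fn": "carry_out", "kwargs": {
  "rows": [
    [[0,0,0,0],[0,0,0,0],[0,0,0,0],[0,0,0,0],[0,0,0,0],[0,0,-0.01,0],[0,0,-0.03,0],[0,0,-0.06,0],[0,0,-0.1,0],[0,0,-0.13,0],[0,0,-0.13,0],[0,0,-0.13,0]]
  ],
  "grip": 0.0854
}}

```text
clock: 23.22
position: [0.4546, -0.0928, 0.2216]
tool_rot: [-3.141, 0.003, 2.7]
force: [-0.0, -0.9, -0.4]
grip_width: 0.0854
finger_force: 0.0
```

```bash
python3 - <<'E'
from h import *
np.set_printoptions(precision=4,suppress=True)
b=grab('side');a=grab('top')
cv2.imwrite('pics/s8.png',cv2.resize(b['pixels'][110:210,230:330,::-1],None,fx=6,fy=6,interpolation=2))
# predicted rim corners of upper in side view crop
c=np.array([.4545,-.0927]);u=np.array([.904,-.427]);v=np.array([.427,.904])
for z in(.123,.064): print(z,[(6*(proj(b,[*(c+i*.075*u+j*.034*v),z])-[230,110])).round(0).tolist() for i,j in((1,1),(-1,1),(-1,-1),(1,-1))])
E
```

```text
0.123 [[164.0, 206.0], [412.0, 328.0], [495.0, 256.0], [249.0, 142.0]]
0.064 [[166.0, 299.0], [407.0, 422.0], [487.0, 350.0], [249.0, 234.0]]
```

View pics/s8.png

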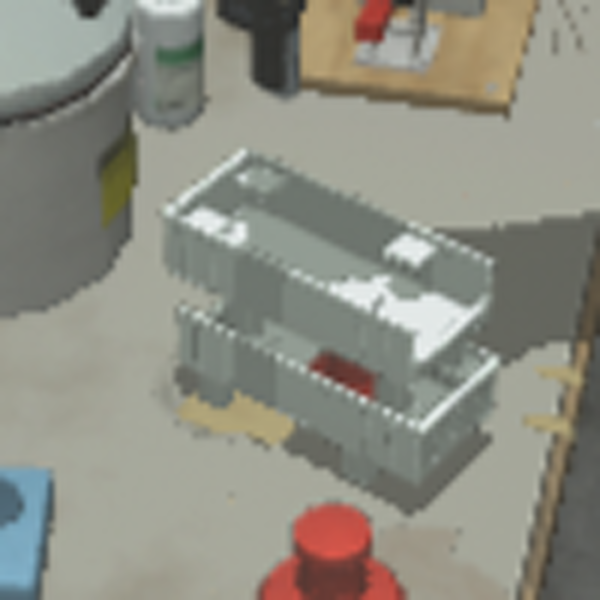

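The upper tray sits level and turned on the lugs. It looks a few mm offset lengthwise, so I clear the arm and check it in the top view.

Call:
{"fn": "carry_out", "kwargs": {
  "rows": [
    [[0,0.03,-0.02,0],[0.01,0.06,-0.03,0],[0.02,0.1,-0.03,0],[0.03,0.14,-0.03,0],[0.04,0.18,-0.03,0],[0.06,0.22,-0.03,0],[0.08,0.26,-0.03,0],[0.1,0.29,-0.03,0],[0.1,0.29,-0.03,0],[0.1,0.29,-0.03,0],[0.1,0.29,-0.03,0]]
  ]
}}

```text
clock: 24.23
position: [0.487, 0.2123, 0.2488]
tool_rot: [-3.14, -0.001, 2.702]
force: [-0.0, -1.0, 0.5]
grip_width: 0.0857
finger_force: 0.0
```

```bash
python3 - <<'E'
from h import *
from scipy.optimize import minimize
np.set_printoptions(precision=4,suppress=True)
print(bot.observe()['position'])
a=grab('top');b=grab('side')
for q in bot.regions_of(a,'tray_upper')[:2]:
    m=q['region'].astype(np.uint8); c=max(cv2.findContours(m,0,1)[0],key=cv2.contourArea)
    box=cv2.boxPoints(cv2.minAreaRect(c)); W=np.array([atz(a,p,.122) for p in box])
    print(q['conf'],W,W.mean(0),np.linalg.norm(np.diff(W,axis=0),axis=1))
# bodies in side view: region silhouette vs model hull bbox
def boxpts(c,yaw,z0):
    u=np.array([np.cos(yaw),np.sin(yaw)]);v=np.array([-u[1],u[0]]);P=[]
    for x in(-.075,.075):
        for y in(-.034,.034):
            for z in(.026,.042 if x<0 else .064): P.append([*(c+x*u+y*v),z0+z])
    return np.array([proj(b,p) for p in P])
for l,yaw,z0 in(('tray_lower',2.70,0.),('tray_upper',2.70-np.pi,.059)):
    for q in bot.regions_of(b,l)[:1]:
        ys,xs=np.nonzero(q['region']); P=boxpts(np.array([.4545,-.0927]),yaw,z0)
        print(l,q['conf'],'meas cols',xs.min(),xs.max(),'rows',ys.min(),ys.max(),'pred',P.min(0),P.max(0))
E
```

```text
[0.487  0.2123 0.2488]
0.87 [[ 0.4048 -0.0285  0.122 ]
 [ 0.5469 -0.0961  0.122 ]
 [ 0.5157 -0.1619  0.122 ]
 [ 0.374  -0.0939  0.122 ]] [ 0.4603 -0.0951  0.122 ] [0.1573 0.0728 0.1571]
tray_lower 0.67 meas cols 262 312 rows 161 190 pred [257.782  154.4686] [311.2245 189.9314]
tray_upper 0.89 meas cols 265 311 rows 136 177 pred [257.2934 133.6173] [312.024  174.8639]
```

Both views put the upper tray about 7 mm too far along its length, towards the lower's front, which is close to the 10 mm limit. I regrip it and shift it.

```bash
python3 -c "
from h import *
go(.4545,-.0928,.16,154.8)"
```

```text
shift [-0.1002 -0.289   0.0897] twist -0.17 clock 24.48
```

Call:
{"fn": "carry_out", "kwargs": {
  "rows": [
    [[-0.012,-0.036,0,0],[-0.024,-0.072,0,0],[-0.037,-0.108,0,0],[-0.05,-0.144,0,0],[-0.062,-0.18,0,0],[-0.075,-0.216,0,0],[-0.087,-0.25,0,0],[-0.1,-0.289,0,0],[-0.1,-0.289,0.03,0],[-0.1,-0.289,0.06,0],[-0.1,-0.289,0.06,0],[-0.1,-0.289,0.06,0]]
  ]
}}

```text
clock: 25.48
position: [0.454, -0.0915, 0.1898]
tool_rot: [3.141, -0.002, 2.701]
force: [0.4, -0.4, 1.4]
grip_width: 0.0853
finger_force: 0.0
```

```bash
python3 -c "
from h import *
go(.4545,-.0928,.0905,154.8)"
```

```text
shift [-0.001  -0.001   0.0993] twist -0.06 clock 25.48
```

Call:
{"fn": "carry_out", "kwargs": {
  "rows": [
    [[0,0,0.03,0],[0,0,0.055,0],[0,0,0.075,0],[0,0,0.09,0],[0,0,0.098,0],[0,0,0.098,0],[0,0,0.098,0]]
  ]
}}

```text
clock: 26.07
position: [0.4553, -0.0914, 0.093]
tool_rot: [3.141, 0.001, 2.701]
force: [0.1, -0.0, 0.5]
grip_width: 0.0856
finger_force: 0.0
```

Call:
{"fn": "carry_out", "kwargs": {
  "rows": [
    [[0,0,0,0],[0,0,0,0],[0,0,0,0],[0,0,0,0],[0,0,0,0],[0,0,0,0],[0,0,0,0],[0,0,0,0]]
  ],
  "grip": 0.05,
  "grip_force": 30
}}

```text
clock: 26.73
position: [0.4552, -0.0919, 0.0931]
tool_rot: [-3.141, 0.002, 2.7]
force: [-1.8, -0.6, 12.3]
grip_width: 0.0676
finger_force: 30.3
```

Call:
{"fn": "carry_out", "kwargs": {
  "rows": [
    [[0,0,-0.002,0],[0,0,-0.004,0],[0.002,0,-0.004,0],[0.004,0,-0.004,0],[0.006,0,-0.004,0],[0.007,0,-0.004,0],[0.007,0,-0.004,0],[0.007,0,-0.002,0],[0.007,0,0,0],[0.007,0,0,0],[0.007,0,0,0]]
  ]
}}

```text
clock: 27.65
position: [0.4485, -0.0888, 0.0923]
tool_rot: [-3.141, 0.001, 2.701]
force: [-5.8, -2.0, 20.2]
grip_width: 0.0677
finger_force: 38.3
```

Back on the lugs with contact. I release, retreat and check.

Call:
{"fn": "carry_out", "kwargs": {
  "rows": [
    [[0,0,-0.001,0],[0,0,-0.001,0]]
  ]
}}

```text
clock: 27.82
position: [0.4482, -0.0887, 0.0928]
tool_rot: [-3.141, 0.0, 2.701]
force: [0.3, -1.8, -0.4]
grip_width: 0.0675
finger_force: 35.7
```

Call:
{"fn": "carry_out", "kwargs": {
  "rows": [
    [[0,0,0,0],[0,0,0,0],[0,0,0,0],[0,0,0,0],[0,0,0,0],[0,0,-0.01,0],[0,0,-0.03,0],[0,0,-0.06,0],[0,0,-0.1,0],[0,0,-0.14,0],[0,0,-0.15,0],[0,0,-0.15,0]]
  ],
  "grip": 0.0854
}}

```text
clock: 28.82
position: [0.4494, -0.0887, 0.2462]
tool_rot: [3.141, 0.005, 2.7]
force: [0.3, -0.5, -0.4]
grip_width: 0.0855
finger_force: 0.0
```

Call:
{"fn": "carry_out", "kwargs": {
  "rows": [
    [[0.01,0.036,0,0],[0.02,0.072,0,0],[0.03,0.108,0,0],[0.04,0.144,0,0],[0.06,0.18,0,0],[0.08,0.216,0,0],[0.09,0.25,0,0],[0.1,0.289,0,0],[0.1,0.289,0,0],[0.1,0.289,0,0]]
  ]
}}

```text
clock: 29.65
position: [0.48, 0.2181, 0.2423]
tool_rot: [3.141, -0.002, 2.705]
force: [-0.2, -0.5, 0.4]
grip_width: 0.0853
finger_force: 0.0
```

```bash
python3 - <<'E'
from h import *
np.set_printoptions(precision=4,suppress=True)
a=grab('top');b=grab('side')
for q in bot.regions_of(a,'tray_upper')[:1]:
    m=q['region'].astype(np.uint8); c=max(cv2.findContours(m,0,1)[0],key=cv2.contourArea)
    box=cv2.boxPoints(cv2.minAreaRect(c)); W=np.array([atz(a,p,.122) for p in box])
    print(q['conf'],W,W.mean(0),np.linalg.norm(np.diff(W,axis=0),axis=1))
cv2.imwrite('pics/s9.png',cv2.resize(b['pixels'][110:210,230:330,::-1],None,fx=6,fy=6,interpolation=2))
E
```

```text
0.63 [[ 0.397  -0.0246  0.122 ]
 [ 0.5385 -0.0897  0.122 ]
 [ 0.5077 -0.157   0.122 ]
 [ 0.3666 -0.0915  0.122 ]] [ 0.4525 -0.0907  0.122 ] [0.1557 0.074  0.1555]
```

View pics/s9.png

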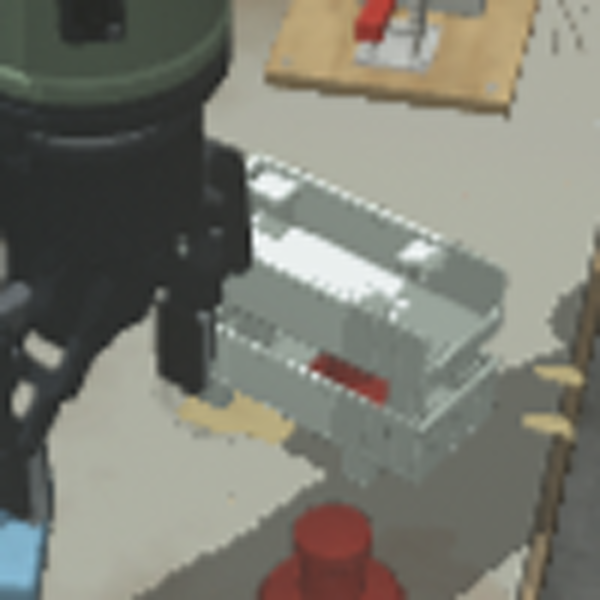

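The picture shows the upper tray level over the lower: right corners (505,272) and (497,357) are now offset as predicted for centred trays. The red knob stands upright between them at (348,380).

```bash
python3 -c "
from workcell import bot
print(bot.job_done())"
```

```text
the job is handed in; nothing more can be done
None
```

I handed the job in at about 30 s of the 72 s; the hand-in gave no verdict. The last pictures show the upper tray turned end for end and level on the lower tray's lugs, with the middle-sized knob upright inside, after one 7 mm shift to centre it.

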